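Open the leak tester's battery bay

TASK

The leak tester's batteries are due for a change: press the white snap tab on its front wall inward, gently and without forcing it against its stop, until the grey battery cover springs up at that edge; then lift the cover off by its rib and lay it flat, rib up, in the middle of the black rubber mat (lay it down, do not drop it). Leave the big white push button and everything else on the cart as it is.

Things in the scene. Friction and masses are not known exactly. Their poses are not given: they have to be found in the camera images.
- tester: Squat black leak tester, a box 200 (its x) by 170 (y) by 70 mm high, fixed to the cart. Origin: centre of its underside; x points from its front wall (nearer the robot, at x = -100 mm) to its rear. The battery bay is in its top, at the front, shut by the cover. Two brass nipples stick out 14 mm at the rear. More than 15 N from the robot damages it or its tab.
- tab_place (a point): Where the middle of the white snap tab's outer face lies when its adjustable stem is half out, at rest: tester's x = -122 mm, y = 0, 42 mm above the cart. A point of the housing: it does not move with the tab. On this tester the real face lies up to 8 mm nearer or farther along x (14 to 30 mm out from the front wall): find it by touch. The face is an upright square, 26 by 26 mm.
- tab_slot (a point): Slot in the front wall where the tab goes in (tester's x = -100 mm, y = 0, 42 mm up). The tab slides straight in along the tester's +x, 10.5 mm to a hard stop, against a spring: 3 N at first, 0.7 N more per mm, 10.4 N at the stop. The cover is let go between 6 and 9.3 mm and jumps up by itself. Let go, the tab springs out again and does not catch the raised cover.
- cover: Battery cover, a loose grey plate 66 (its x) by 86 (y) by 6 mm, 50 to 100 g. Origin: centre of its underside; axes as the tester's. Seated flush in the tester's top with 2 mm of play, origin 59 mm before the tester's and 64 mm above the cart. Ahead of its rib a window 28 by 19 mm, where the tab's barb holds down the cover's front bar.
- cover_front (a point): Middle of the cover's front edge, at its underside (cover's x = -33 mm); 64 mm above the cart while latched, about 74 mm once let go: the rear edge stays down and the cover rests so, sloping about 0.15 rad. It can then be lifted straight up.
- cover_rib (a point): Middle of the top of the cover's rib, the only thing to grip: 34 mm long (x), 14 mm wide (y), standing 22 mm above the plate (top 28 mm above the underside), its middle at the cover's x = +14 mm.
- mat: Black rubber mat, 170 mm square and 3 mm thick, fixed on the cart. Origin: centre of its underside.
- button (a joint): The big white push button on the tester's top, 60 mm across, 18 mm high, behind the battery bay (its middle 40 mm behind the tester's origin); reads 0 up, 0.006 m fully pressed. Not to be pressed.
- tee_table: White nylon T-piece, 44 by 33 mm, 16 mm high, lying on the cart between tester and mat. Origin near its underside below the middle of its long arm. Bystander.
- tee_tester: The other T-piece, same size, lying on the tester's top at the rear left. Bystander.
- ref_gauge: Chrome reference gauge on a round foot, dial 90 mm, 135 mm high, in the middle at the back. Origin: centre of its underside. Bystander.
- hex_holder: Steel hex key holder, a block 30 by 70 by 35 mm with keys in it, towards the left side. Origin: centre of its underside. Bystander.
- tin: Round tin box, 83 mm across, 38 mm high, towards the left side. Origin: centre of its underside. Bystander.
- aneroid: Small blood pressure gauge lying on its back, 54 mm across, 22 mm high, with a 20 mm nipple, towards the right side. Origin: centre of its underside. Bystander.
There are look-alikes about, which are no part of the job. Leave any pink or purple look-alike of the cover alone.

How it is judged (in metres and radians):
On the way, in this order (a step that is already met when the one before it is completed fails the run):
1. the cover has sprung up at its front edge, still in its bay and untouched by the fingers (z of cover_front in the frame of tester between 0.07 and 0.08 m and x of cover in the frame of tester between -0.068 and -0.05 m and contact force between the fingers and cover below 0.1 N), for 0.1 s.
2. the cover is lifted clear of the tester in the fingers (height (world z) of cover above 0.09 m and contact force between the fingers and cover above 0.5 N and contact force between cover and tester below 0.05 N), for 0.1 s.
At the end, for the whole second after the job is handed in: The cover lies at rest, flat (within 0.08 rad) and rib up on the rubber mat, its centre within 30 mm of the mat's centre so that all of it is on the mat, and released (horizontal distance between cover and mat below 0.03 m and height (world z) of cover below 0.008 m and angle between cover's own z axis and vertical below 0.08 rad and linear speed of cover below 0.02 m/s and contact force between cover and mat above 0.1 N); the robot touches nothing.
It fails at once if the robot presses or strikes the tester or its tab with more than 15 N (contact force between any of the fingers, the arm and tester above 15 N).
It fails at once if the cover is dropped: free of the fingers more than about 25 mm above the mat (horizontal distance between cover and mat below 0.09 m and height (world z) of cover above 0.03 m and contact force between the fingers and cover below 0.02 N).
It fails at once if the white push button is pressed (more than 2 mm) (value of joint button above 0.002 m).
It fails at once if a bystander is moved more than 20 mm (distance of any of tee_table, tee_tester, ref_gauge, hex_holder, tin, aneroid from where it was at the start of the episode above 0.02 m).
It also fails if it takes over 72 s, if anything falls off the work surface, if the arm or the gripper's body presses on something with over 40 N, if the wrist force passes 120 N, or if a joint passes its speed limit or range.

ROBOT

A 6-joint arm with a two-finger parallel gripper is mounted at the origin on the work surface. World frame = base frame: x ahead of the robot, y to its left, z up, the work surface at z = 0. Lengths are in mm, angles in rad, forces in N, time in s.
With the tool pointing down it reaches from about 400 to 925 mm from the base axis. Payload 12.5 kg.
Tool frame: the origin (TCP) lies between the finger pads; the fingertips stand 14 mm ahead of it and the grasp point (between the pads) lies 5 mm behind it; z points along the fingers, x is the direction in which the jaws open and shut, and the axes are right-handed (so a half turn about z gives the same grasp; the last joint's range is limited). The gripper opens to 95 mm and grips with 3 to 60 N. Pads are 20 mm wide; open, the fingers measure 119 mm over their backs; the gripper's body (75 mm by 180 mm) begins 59 mm behind the grasp point.
Start: joints at [-1.405, 0.491, 1.559, -0, 1.092, -0.106], TCP at [167.813, -602.066, 228.661] pointing down, gripper open.
Joint ranges: [-3.1, 3.1], [-0.84, 2.19], [0.05, 2.79], [-1.13, 4.28], [0.06, 2.93], [-2.69, 2.69]. Speed limits (rad/s): [2.22, 2.22, 2.79, 3.14, 3.14, 3.14].

INTERFACE

Orientations are given as a rotation vector (axis times angle).
In Python, from cell import env, cams, close_job gives the robot as it stands.
- The arm moves only by the tool jog_arm, never from a script. Its arguments are lists of equal length, an entry for each row: "slide": the shift along the tool's x, y, z in mm, a list of three; "rotation": the turn, a rotation vector about the tool's x, y, z in rad, a list of three; "grip": the opening in per cent of the stroke, from 0 (shut) to 100 (fully open). In form: {"slide": [[x, y, z], ...], "rotation": [[rx, ry, rz], ...], "grip": [grip, ...]}. A call has 1 to 12 rows; each row is the pose to reach, as a shift and turn from the pose commanded when the call began, along the tool's axes at that moment; what a row does not reach only later rows make up. A row lasts 1/8 s, in which the tool goes at most 62.5 mm and 10.7 degrees, less where a joint would pass 70% of its speed; a pose out of reach is approached as far as the arm can. A call with a gripper value outside its range is refused whole. The fingers move at their own pace and stop on an object; "newtons" is the grip in N (left out, the last holds). Time passes only in rows, so rows that repeat a pose let the fingers close. It gives the time, the measured TCP pose, the force and the opening at its end, in the units of the state.
- env.state(): the state, without advancing time (a new reading comes with each control period).
- cams.camera(name): name is "side" or "top" or "wrist"; returns (picture, depth): 420x560x3 uint8, blue, green, red; 420x560 float32, mm along the optical axis (not along the pixel's ray), 0 where there is no reading.
- cams.camera_params(name): a dict with "fovy" (degrees; the focal length in pixels is half the picture's height over the tangent of half this angle, whatever the lens; pixels are square), "cx", "cy" (the principal point, pixels), "k1" (the pictures are not rectified: a ray, as slopes to the right and down, at radius r is drawn at 1 + k1 r^2 times it, then the intrinsics apply), "cam_to_world" (4x4, takes a point from camera to world coordinates); the wrist camera has in their place "T_tool_cam" (4x4, takes a point from camera to tool coordinates, whose origin is the TCP and whose axes are the tool frame's). Camera axes: x right, y up, looking along -z (the intrinsics and any distortion apply to the point x, -y, -z); pixel columns grow to the right and rows downward; lengths in mm; the calibration is good to about 2 mm. A picture is of the moment at which its call begins: read the wrist's pose just before it. camera_params takes no time and is no camera call.
- close_job(): hands the job in, once; it reports no verdict.
The state is a dict: "time": time; "q": joint angles; "qd": joint speeds; "joint_torque": joint torques, N m; "tool_pos": TCP position; "ee_rot": TCP orientation; "wrist_force": force on the tool from outside, world axes, zero at the start; "moment": the same for the moment, N m; "finger_gap": opening from 0.0 (shut) to 1.0 (fully open).
Only numpy, scipy, OpenCV 4.12 (cv2) and the standard library are available. Lean on these libraries where they do the work, as an engineer would, in place of code of your own. Each camera call takes 0.05 s, during which the arm holds its last target.

## Working session

There is one attempt and no reset: what is moved stays moved. The work goes in short steps, Python scripts to look and compute and a tool call to move; the robot and the scene stay as the last step left them, time stands still between calls to the robot, and variables do not carry over. Pictures are saved under pics/ and viewed, and the job is handed in when it is done.

Besides the shell and the picture viewer there is one more tool, called in YAML: its name, and indented under it one key for each argument. jog_arm: Moves the arm, as the interface text tells. Its arguments: {"type":"object","properties":{"slide":{"type":"array"},"rotation":{"type":"array"},"grip":{"type":"array"},"newtons":{"type":"number"}},"required":["slide","rotation","grip"]}

```bash
ls; mkdir -p pics
cat > h.py <<'E'
import numpy as np, cv2
from scipy.spatial.transform import Rotation as R
from cell import env, cams, close_job
def snap(name,tag):
    s=env.state(); im,d=cams.camera(name); im=np.array(im); d=np.array(d)
    cv2.imwrite(f'pics/{tag}.png',im); np.savez(f'pics/{tag}.npz',im=im,d=d,pos=s['tool_pos'],rot=s['ee_rot'])
    return im,d
def T(name,pos=None,rot=None):
    p=cams.camera_params(name)
    if 'cam_to_world' in p: return p,np.array(p['cam_to_world'])
    M=np.eye(4); M[:3,:3]=R.from_rotvec(rot).as_matrix(); M[:3,3]=pos
    return p,M@np.array(p['T_tool_cam'])
def ray(name,uv,pos=None,rot=None):
    p,M=T(name,pos,rot); f=210/np.tan(np.radians(p['fovy'])/2)
    K=np.array([[f,0,p['cx']],[0,f,p['cy']],[0,0,1.]])
    u=cv2.undistortPoints(np.array(uv,float).reshape(-1,1,2),K,np.array([p['k1'],0,0,0,0.])).reshape(-1,2)
    d=np.c_[u[:,0],-u[:,1],-np.ones(len(u))]@M[:3,:3].T
    return M[:3,3],d
def onz(name,uv,z,pos=None,rot=None):
    o,d=ray(name,uv,pos,rot); t=(z-o[2])/d[:,2]; return o+d*t[:,None]
def ondepth(name,uv,dep,pos=None,rot=None):
    o,d=ray(name,uv,pos,rot); return o+d*np.array(dep).reshape(-1,1)
def cloud(name,d,pos=None,rot=None):
    v,u=np.mgrid[:420,:560]; uv=np.c_[u.ravel(),v.ravel()]
    P=ondepth(name,uv,d.ravel(),pos,rot).reshape(420,560,3); P[d==0]=np.nan; return P
def proj(name,P,pos=None,rot=None):
    p,M=T(name,pos,rot); f=210/np.tan(np.radians(p['fovy'])/2)
    c=(np.atleast_2d(P)-M[:3,3])@M[:3,:3]; s=np.c_[c[:,0],-c[:,1]]/-c[:,2:]
    r2=(s**2).sum(1,keepdims=True); s=s*(1+p['k1']*r2)
    return s*f+[p['cx'],p['cy']]
E
python3 - <<'E'
from h import *
print(env.state())
for n in('top','side','wrist'):
    print(n,cams.camera_params(n)); snap(n,n+'0')
E
```

```text
pics
{'time': 0.0, 'q': array([-1.40460446e+00,  4.91513453e-01,  1.55944252e+00, -4.58673736e-06,
        1.09169751e+00, -1.05624910e-01]), 'qd': array([-2.32943584e-03, -1.17724500e-04,  9.04621039e-05, -2.74496950e-04,
        7.30646076e-04, -9.47558217e-04]), 'joint_torque': array([ 4.14433953e-04, -6.12646580e+01, -2.58188957e+01,  6.92693051e-02,
        4.81864647e-02, -1.17658265e-04]), 'tool_pos': array([ 167.76948919, -601.82710904,  228.09277157]), 'ee_rot': array([-2.50136591e+00,  1.89953215e+00,  1.21752312e-03]), 'wrist_force': array([-0.82854628, -0.33022507,  0.68281657]), 'moment': array([-0.03840759, -0.01250536, -0.02219988]), 'finger_gap': 0.9995282326231177}
top {'fovy': 48.16578472166196, 'cx': 275.38972232726, 'cy': 209.53178610237921, 'k1': -0.05089233503700485, 'cam_to_world': array([[-6.73252582e-03,  9.97543135e-01, -6.97306682e-02,
         4.33096434e+02],
       [-9.99839732e-01, -5.55842242e-03,  1.70180599e-02,
         1.07139682e+01],
       [ 1.65886563e-02,  6.98340671e-02,  9.97420683e-01,
         1.36117015e+03],
       [ 0.00000000e+00,  0.0
[... 297 characters left out ...]
4.76084340e-01,  7.11107652e-01,
         7.38054978e+02],
       [ 3.62221455e-03,  8.29737528e-01,  5.58142020e-01,
         6.84041019e+02],
       [ 0.00000000e+00,  0.00000000e+00,  0.00000000e+00,
         1.00000000e+00]])}
wrist {'fovy': 59.53513225052928, 'cx': 273.97124280707527, 'cy': 207.32896032772123, 'k1': 0.024442399645155835, 'T_tool_cam': array([[ 9.99999861e-01, -4.35359322e-04, -2.95954119e-04,
         9.12520134e-01],
       [-5.01329844e-04, -9.59096830e-01, -2.83077761e-01,
        -8.04294440e+01],
       [-1.60608116e-04,  2.83077870e-01, -9.59096916e-01,
        -1.56560101e+02],
       [ 0.00000000e+00,  0.00000000e+00,  0.00000000e+00,
         1.00000000e+00]])}
```

View pics/top0.png

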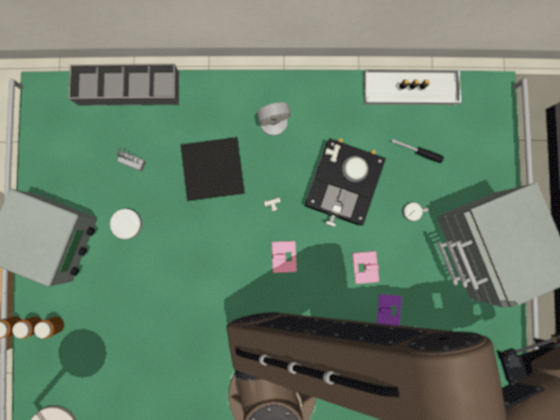

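View pics/side0.png

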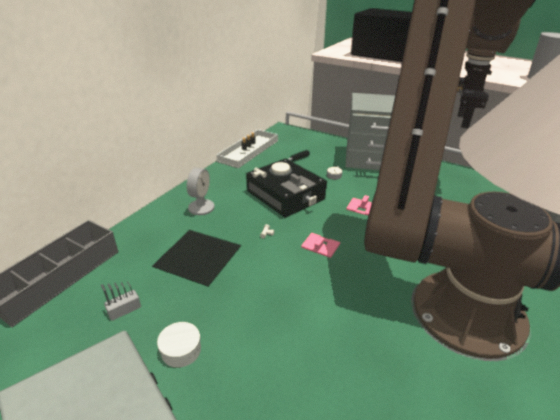

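View pics/wrist0.png

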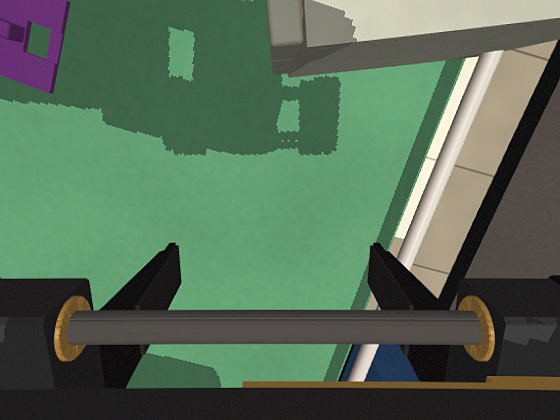

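The top view shows the tester at about (345,181) with the cover at (339,203) and the tab at (332,221). The mat is at (212,169), and the pink and purple decoys are at (284,257), (366,267) and (389,309). Next I measure from these.

Run:
```python
from h import *
z=np.load('pics/top0.npz'); im,d=z['im'],z['d']
cv2.imwrite('pics/topzoom.png',cv2.resize(im[125:240,290:430],None,fx=5,fy=5,interpolation=cv2.INTER_CUBIC))
P=cloud('top',d)
g=im.max(2)
# mat
m=np.zeros(g.shape,np.uint8); m[130:205,175:250]=(g[130:205,175:250]<45)
c=max(cv2.findContours(m,cv2.RETR_EXTERNAL,cv2.CHAIN_APPROX_NONE)[0],key=cv2.contourArea)
r=cv2.minAreaRect(c); print('mat',r); print(onz('top',[r[0]],3),onz('top',cv2.boxPoints(r),3))
# tester top via depth heights
zz=P[...,2]; reg=np.zeros(g.shape,bool); reg[120:245,290:430]=1
t=((zz>62)&(zz<82)&reg).astype(np.uint8)
c=max(cv2.findContours(t,cv2.RETR_EXTERNAL,cv2.CHAIN_APPROX_NONE)[0],key=cv2.contourArea)
r=cv2.minAreaRect(c); print('tester',r); b=onz('top',cv2.boxPoints(r),70); print(b, onz('top',[r[0]],70))
for i in range(4): e=b[(i+1)%4]-b[i]; print(np.linalg.norm(e),np.degrees(np.arctan2(e[1],e[0])))
for nm,uv in dict(cover=(339,203),tab=(332,221),green=(250,230)).items(): print(nm,P[uv[1],uv[0]])
```

```text
mat ((224.4000244140625, 177.20001220703125), (3.5777084827423096, 6.260990142822266), 26.56505012512207)
[[623.16889997 135.27428652   3.        ]] [[617.35228922 143.98628656   3.        ]
 [633.73416013 135.87357819   3.        ]
 [628.99033109 126.55682143   3.        ]
 [612.61667974 134.67659538   3.        ]]
tester ((346.0523681640625, 181.00082397460938), (61.68163299560547, 71.58116149902344), 19.334808349609375)
[[ 536.6605025   -93.44468752   70.        ]
 [ 725.77026932 -162.03900144   70.        ]
 [ 667.72243903 -324.61790396   70.        ]
 [ 479.2192727  -253.92594839   70.        ]] [[ 601.7127011  -208.15585627   70.        ]]
201.16581173540274 -19.93683320724781
172.63096519939336 -109.64880323457608
201.32261744661605 159.44308388304273
170.45154728665557 70.30613329812185
cover [ 542.77894639 -191.66224463   42.58342827]
tab [ 491.97948705 -170.94650157   43.27241463]
green [ 4.69296265e+02  6.13816306e+01 -2.22552978e-01]
```

View pics/topzoom.png

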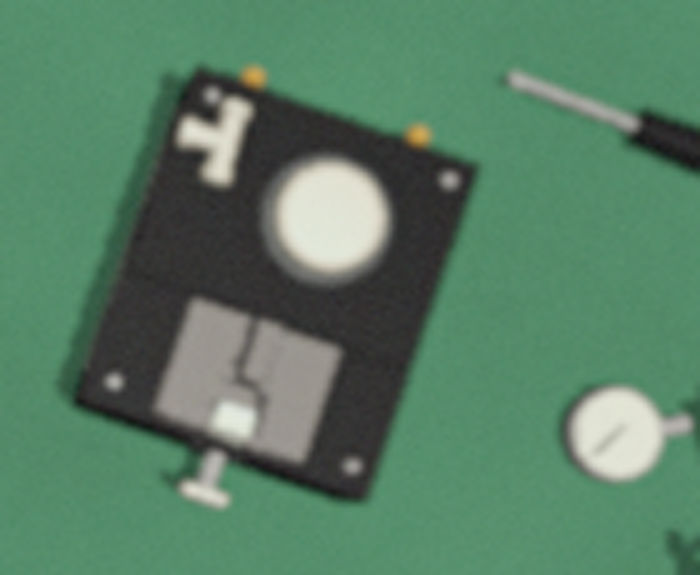

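```bash
cat >> h.py <<'E'
import json
def rel(cp,cr,tp,tr,n):
    A=R.from_rotvec(cr); s=A.inv().apply(np.array(tp)-cp); r=(A.inv()*R.from_rotvec(tr)).as_rotvec()
    print('slide',s.round(2),'rot',r.round(4))
def down(yaw_x): # tool x at yaw (rad), z down
    c,s=np.cos(yaw_x),np.sin(yaw_x); return R.from_matrix(np.array([[c,s,0],[s,-c,0],[0,0,-1.]])).as_rotvec()
E
python3 - <<'E'
from h import *
z=np.load('pics/top0.npz'); im,d=z['im'],z['d']
P=cloud('top',d)
g=im.max(2); print(im[169,212],im[169,240],im[150,200],im[100,200])
hsv=cv2.cvtColor(im,cv2.COLOR_BGR2HSV)
m=np.zeros(g.shape,np.uint8); m[125:210,165:255]=(g[125:210,165:255]<60)
c=max(cv2.findContours(m,cv2.RETR_EXTERNAL,cv2.CHAIN_APPROX_NONE)[0],key=cv2.contourArea)
r=cv2.minAreaRect(c); print('mat',r); print(onz('top',[r[0]],3),onz('top',cv2.boxPoints(r),3))
# obstacles near path
Z=P[...,2]
for x0 in range(150,700,50):
    print(x0,[int(np.nanmax(Z[(abs(P[...,0]-x0)<25)&(abs(P[...,1]-y0)<25)],initial=-1)) for y0 in range(-600,300,50)])
# tab face from depth/zoom: tab at zoom (205,493)->(331,223.6)
print(onz('top',[[290+205/5,125+493/5]],50))
# cover rectangle corners from zoom
print(onz('top',[[290+a/5,125+b/5] for a,b in[(195,297),(342,347),(303,464),(153,411)]],70))
s=env.state();print(R.from_rotvec(s['ee_rot']).as_matrix().round(4))
E
```

```text
[44 45 47] [45 52 47] [39 43 45] [107 141  83]
mat ((211.89231872558594, 168.6384735107422), (55.56755828857422, 56.43579864501953), 82.87498474121094)
[[648.49956332 171.74294039   3.        ]] [[720.11545498 264.06566841   3.        ]
 [740.05363737 100.24078884   3.        ]
 [577.52580722  80.26931115   3.        ]
 [558.01569021 242.61176368   3.        ]]
150 [6, 371, 341, 650, 679, 686, -1, -1, -1, 667, 617, 529, 446, 356, 269, 8, 8, 9]
200 [386, 504, 585, 643, 676, 700, 768, 778, 775, 726, 672, 577, 486, 407, 310, 7, 8, 7]
250 [222, 209, 7, 7, 7, 31, 766, 779, 777, 738, 667, 558, 467, 377, 289, 8, 8, 8]
300 [226, 224, 190, 6, 7, 9, 761, 778, 778, 737, 639, 7, 6, 6, 9, 9, 8, 8]
350 [225, 226, 192, 6, 8, 6, 33, 32, 8, 7, 8, 15, 12, 9, 7, 8, 8, 8]
400 [227, 225, 227, 191, 6, 7, 12, 15, 7, 8, 7, 35, 33, 9, 8, 7, 7, 8]
450 [225, 227, 225, 190, 10, 7, 8, 9, 7, 7, 7, 11, 12, 7, 7, 10, 8, 8]
500 [225, 226, 225, 24, 30, 6, 8, 77, 75, 75, 8, 7, 6, 7, 8, 7, 8, 7]
550 [225, 224, 8, 24, 31, 9, 73, 77, 98, 77, 76, 8, 21, 9, 7, 10, 10, 9]
600 [10, 7, 8, 7, 8, 6, 74, 92, 93, 78, 75, 8, 7, 7, 11, 11, 10, 11]
650 [8, 7, 28, 21, 7, 6, 78, 94, 93, 88, 46, 7, 9, 6, 10, 12, 10, 13]
[[ 484.4120405  -167.10132564   50.        ]]
[[ 592.39746678 -160.4725984    70.        ]
 [ 564.16056372 -241.91523297   70.        ]
 [ 499.30629856 -218.98110124   70.        ]
 [ 529.1233754  -136.24181328   70.        ]]
[[ 2.684e-01 -9.633e-01 -1.000e-04]
 [-9.633e-01 -2.684e-01  8.000e-04]
 [-8.000e-04 -1.000e-04 -1.000e+00]]
```

jog_arm:
  slide:
    - [0,0,-50]
    - [-60,-60,-60]
    - [-120,-130,-60]
    - [-176,-196,-60]
    - [-176,-196,-60]
    - [-176,-196,-60]
    - [-176,-196,-60]
    - [-176,-196,-60]
    - [-176,-196,-60]
  rotation:
    - [0,0,-0.18]
    - [0,0,-0.36]
    - [0,0,-0.54]
    - [0,0,-0.72]
    - [0,0,-0.9]
    - [0,0,-1.08]
    - [0,0,-1.26]
    - [0,0,-1.26]
    - [0,0,-1.26]
  grip: [0,0,0,0,0,0,0,0,0]
  newtons: 20

```text
time: 1.27
tool_pos: [309.2, -380.0, 288.5]
ee_rot: [-3.141, 0.068, 0.0]
wrist_force: [0.4, 0.0, 0.5]
finger_gap: 0.11
```

Run:
```python
from h import *
s=env.state();print(s['time'],s['tool_pos'],s['ee_rot'],s['q'],s['wrist_force'],s['finger_gap'])
cr=s['ee_rot']
rel(s['tool_pos'],cr,[437,-148,290],down(np.radians(70)),1)
```

```text
1.275 [ 309.21273961 -380.03079768  288.53146539] [-3.14072531e+00  6.81092461e-02  2.24839021e-04] [-1.02267598e+00  2.34524625e-01  1.79614656e+00 -5.68856599e-05
  1.11110724e+00 -9.79285862e-01] [0.40970029 0.03656341 0.51809653] 0.10988949154673638
slide [ 117.61 -237.35   -1.46] rot [-2.0000e-04  0.0000e+00 -1.2651e+00]
```

jog_arm:
  slide:
    - [25,-50,0]
    - [50,-100,0]
    - [75,-150,0]
    - [100,-200,0]
    - [117.5,-237.5,0]
    - [117.5,-237.5,0]
    - [117.5,-237.5,0]
    - [117.5,-237.5,0]
    - [117.5,-237.5,0]
  rotation:
    - [0,0,-0.18]
    - [0,0,-0.36]
    - [0,0,-0.54]
    - [0,0,-0.72]
    - [0,0,-0.9]
    - [0,0,-1.08]
    - [0,0,-1.265]
    - [0,0,-1.265]
    - [0,0,-1.265]
  grip: [0,0,0,0,0,0,0,0,0]

```text
time: 2.4
tool_pos: [436.0, -147.4, 288.5]
ee_rot: [-2.575, -1.8, 0.0]
wrist_force: [-0.4, 0.6, -0.5]
finger_gap: 0.004
```

Run:
```python
from h import *
s=env.state();print(s['time'],s['tool_pos'],s['ee_rot'],s['q'],s['wrist_force'],s['finger_gap'])
snap('wrist','w1'); snap('top','t1')
print(R.from_rotvec(s['ee_rot']).as_matrix().round(4))
```

```text
2.4 [ 435.95615249 -147.41018711  288.54728549] [-2.57489615e+00 -1.79970119e+00  1.23511709e-04] [-4.69739204e-01  1.88511632e-01  1.85843175e+00 -2.82116640e-05
  1.09476913e+00 -1.68975638e+00] [-0.3958156   0.58573971 -0.53497997] 0.0040488337734176805
[[ 3.436e-01  9.391e-01 -1.000e-04]
 [ 9.391e-01 -3.436e-01  0.000e+00]
 [-0.000e+00 -1.000e-04 -1.000e+00]]
```

View pics/w1.png

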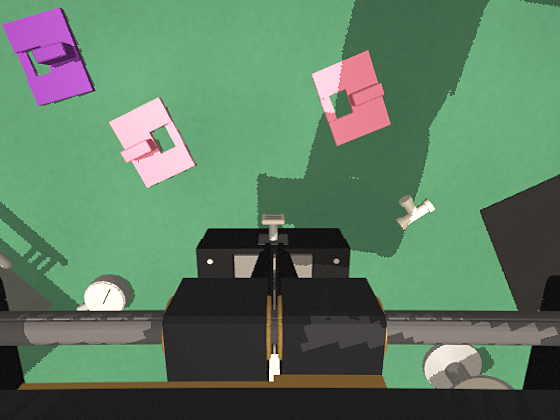

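The wrist view shows the tab face at (273,220), the tester's front edge at about row 248 and its top screws at (209,262) and (336,261). I check this against the pose from the top view.

Run:
```python
from h import *
z=np.load('pics/w1.npz'); im,d,pos,rot=z['im'],z['d'],z['pos'],z['rot']
a=np.radians(-20); C=np.array([601.7,-208.2,0]); Rz=np.array([[np.cos(a),-np.sin(a),0],[np.sin(a),np.cos(a),0],[0,0,1]])
def tp(p): return C+Rz@np.array(p,float)
v=im.copy()
for p in [(-100,85,70),(-100,-85,70),(-100,85,0),(-100,-85,0),(-122,0,42),(-122,13,55),(-122,-13,55)]:
    q=proj('wrist',tp(p),pos,rot)[0]; print(p,q.round(1)); cv2.circle(v,tuple(int(x) for x in q.round()),2,(0,0,255),1)
cv2.imwrite('pics/w1z.png',cv2.resize(v[190:300,180:370],None,fx=4,fy=4,interpolation=cv2.INTER_CUBIC))
P=cloud('wrist',d,pos,rot)
for u in [(273,216),(273,220),(266,220),(281,220)]: print(u,Rz.T@(P[u[1],u[0]]-C))
```

```text
(-100, 85, 70) [351.6 246.8]
(-100, -85, 70) [196.8 246.9]
(-100, 85, 0) [340.5 225.8]
(-100, -85, 0) [207.9 225.9]
(-122, 0, 42) [274.2 219.8]
(-122, 13, 55) [285.8 223.4]
(-122, -13, 55) [262.6 223.5]
(273, 216) [-127.0996306    -1.33900269   43.53351316]
(273, 220) [-126.00977629   -1.30499512   54.83514612]
(266, 220) [-126.02284771   -9.1380805    54.85091173]
(281, 220) [-126.05555514    7.64418979   54.99944587]
```

View pics/w1z.png

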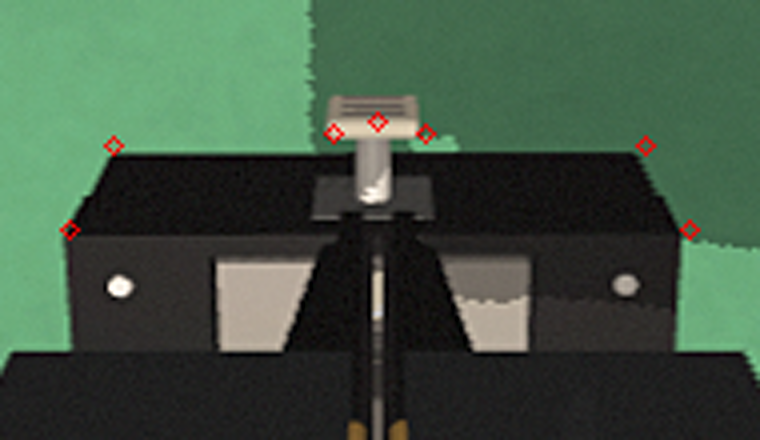

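jog_arm:
  slide:
    - [-1.7,0,60]
    - [-1.7,0,120]
    - [-1.7,0,180]
    - [-1.7,0,225]
    - [-1.7,0,234.5]
    - [-1.7,12,234.5]
    - [-1.7,24,234.5]
    - [-1.7,28,234.5]
    - [-1.7,28,234.5]
    - [-1.7,28,234.5]
    - [-1.7,28,234.5]
  rotation:
    - [0,0,0]
    - [0,0,0]
    - [0,0,0]
    - [0,0,0]
    - [0,0,0]
    - [0,0,0]
    - [0,0,0]
    - [0,0,0]
    - [0,0,0]
    - [0,0,0]
    - [0,0,0]
  grip: [0,0,0,0,0,0,0,0,0,0,0]

```text
time: 3.88
tool_pos: [461.6, -158.2, 54.2]
ee_rot: [2.57, 1.807, -0.0]
wrist_force: [0.6, 0.1, 0.1]
finger_gap: 0.007
```

```bash
cat > st.py <<'E'
from h import *
a=np.radians(-20); C=np.array([601.7,-208.2,0]); Rz=np.array([[np.cos(a),-np.sin(a),0],[np.sin(a),np.cos(a),0],[0,0,1]])
def st():
    s=env.state(); print(round(s['time'],2),'tester-frame TCP',(Rz.T@(s['tool_pos']-C)).round(2),'F tester',(Rz.T@s['wrist_force']).round(2),'M',np.round(Rz.T@s['moment'],2),'gap',round(s['finger_gap'],3)); return s
if __name__=='__main__': st()
E
python3 - <<'E'
from st import *
st(); snap('wrist','w2'); snap('side','s2'); st(); snap('top','t2'); st()
im=cv2.imread('pics/s2.png'); cv2.imwrite('pics/s2z.png',cv2.resize(im[130:240,220:360],None,fx=5,fy=5,interpolation=cv2.INTER_CUBIC))
E
```

```text
3.88 tester-frame TCP [-148.73   -0.88   54.23] F tester [0.53 0.35 0.07] M [ 0.11 -0.14 -0.  ] gap 0.007
3.98 tester-frame TCP [-148.68   -0.92   54.15] F tester [-0.26 -0.16 -0.46] M [ 0.12 -0.11 -0.03] gap 0.003
4.03 tester-frame TCP [-148.65   -0.91   54.14] F tester [-0.21  0.1   0.48] M [ 0.12 -0.14 -0.06] gap 0.004
```

View pics/w2.png

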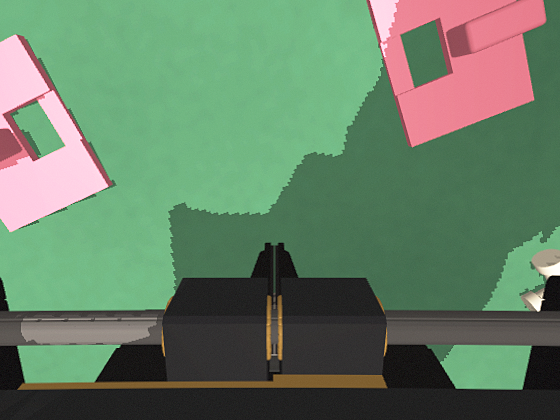

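View pics/s2z.png

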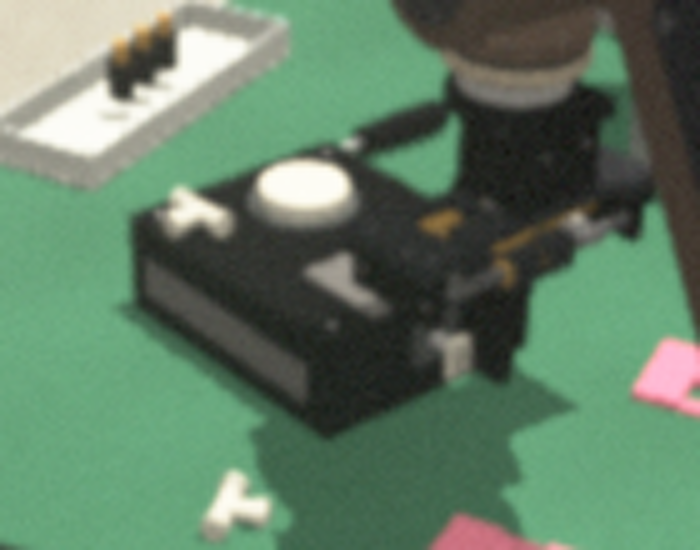

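jog_arm:
  slide:
    - [0,3,0]
    - [0,6,0]
    - [0,7,0]
    - [0,7,0]
  rotation:
    - [0,0,0]
    - [0,0,0]
    - [0,0,0]
    - [0,0,0]
  grip: [0,0,0,0]

```text
time: 4.53
tool_pos: [468.4, -160.6, 54.1]
ee_rot: [-2.57, -1.807, 0.0]
wrist_force: [0.3, 0.0, -0.1]
finger_gap: 0.003
```

```bash
python3 st.py
```

```text
4.53 tester-frame TCP [-141.5    -0.84   54.07] F tester [ 0.27  0.15 -0.08] M [ 0.08 -0.12  0.02] gap 0.003
```

jog_arm:
  slide:
    - [0,1,0]
    - [0,1.5,0]
    - [0,1.5,0]
    - [0,1.5,0]
  rotation:
    - [0,0,0]
    - [0,0,0]
    - [0,0,0]
    - [0,0,0]
  grip: [0,0,0,0]

```text
time: 5.03
tool_pos: [469.8, -161.1, 54.1]
ee_rot: [2.569, 1.807, -0.0]
wrist_force: [0.1, 0.7, 0.4]
finger_gap: 0.006
```

```bash
python3 st.py
```

```text
5.03 tester-frame TCP [-140.04   -0.86   54.15] F tester [-0.18  0.66  0.39] M [ 0.1  -0.11 -0.  ] gap 0.006
```

jog_arm:
  slide:
    - [0,1,0]
    - [0,1.5,0]
    - [0,1.5,0]
    - [0,1.5,0]
  rotation:
    - [0,0,0]
    - [0,0,0]
    - [0,0,0]
    - [0,0,0]
  grip: [0,0,0,0]

```text
time: 5.52
tool_pos: [470.8, -161.4, 54.1]
ee_rot: [-2.569, -1.807, 0.001]
wrist_force: [-4.4, 0.6, 1.1]
finger_gap: 0.004
```

```bash
python3 st.py
```

```text
5.53 tester-frame TCP [-138.97   -0.83   54.06] F tester [-4.37 -0.9   1.14] M [0.05 0.59 0.03] gap 0.004
```

jog_arm:
  slide:
    - [0,1,0]
    - [0,2,0]
    - [0,2,0]
    - [0,2,0]
  rotation:
    - [0,0,0]
    - [0,0,0]
    - [0,0,0]
    - [0,0,0]
  grip: [0,0,0,0]

```text
time: 6.02
tool_pos: [472.9, -162.2, 54.1]
ee_rot: [-2.569, -1.807, 0.001]
wrist_force: [-4.6, 1.4, 2.2]
finger_gap: 0.01
```

```bash
python3 st.py
```

```text
6.03 tester-frame TCP [-136.79   -0.81   54.07] F tester [-4.78 -0.29  2.16] M [ 0.01  0.73 -0.03] gap 0.01
```

jog_arm:
  slide:
    - [0,1,0]
    - [0,2,0]
    - [0,2,0]
    - [0,2,0]
  rotation:
    - [0,0,0]
    - [0,0,0]
    - [0,0,0]
    - [0,0,0]
  grip: [0,0,0,0]

```text
time: 6.52
tool_pos: [474.5, -162.8, 54.1]
ee_rot: [-2.569, -1.807, 0.001]
wrist_force: [-6.2, 0.2, 3.1]
finger_gap: 0.005
```

Run:
```python
from st import *
st(); snap('side','s3'); st(); snap('side','s3b');st()
im=cv2.imread('pics/s3.png'); cv2.imwrite('pics/s3z.png',cv2.resize(im[130:240,220:360],None,fx=5,fy=5,interpolation=cv2.INTER_CUBIC))
```

```text
6.53 tester-frame TCP [-135.07   -0.8    54.05] F tester [-5.92 -1.95  3.06] M [-0.03  0.97 -0.03] gap 0.005
6.58 tester-frame TCP [-135.06   -0.79   54.05] F tester [-5.36 -1.18  4.14] M [-0.01  0.92 -0.04] gap 0.009
6.62 tester-frame TCP [-135.05   -0.79   54.06] F tester [-6.88 -0.1   3.02] M [-0.04  0.95  0.04] gap 0.007
```

View pics/s3z.png

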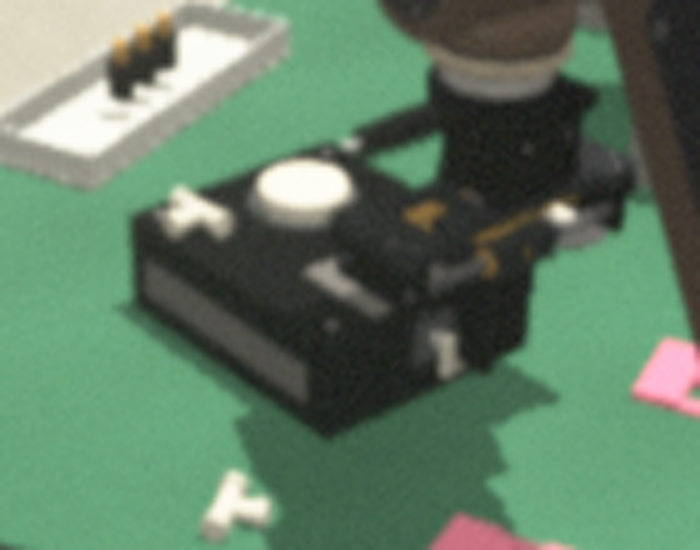

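jog_arm:
  slide:
    - [0,1,0]
    - [0,2,0]
    - [0,2,0]
    - [0,2,0]
  rotation:
    - [0,0,0]
    - [0,0,0]
    - [0,0,0]
    - [0,0,0]
  grip: [0,0,0,0]

```text
time: 7.12
tool_pos: [476.2, -163.4, 54.0]
ee_rot: [-2.568, -1.807, 0.002]
wrist_force: [-7.5, 1.8, 4.4]
finger_gap: 0.006
```

Run:
```python
from st import *
st(); snap('side','s4'); st()
```

```text
7.12 tester-frame TCP [-133.3    -0.8    54.04] F tester [-7.68 -0.88  4.43] M [-0.03  1.11 -0.03] gap 0.006
7.17 tester-frame TCP [-133.36   -0.79   54.02] F tester [-7.64 -0.66  4.06] M [-0.1   1.16 -0.07] gap 0.006
```

jog_arm:
  slide:
    - [0,0.5,0]
    - [0,1,0]
    - [0,1,0]
  rotation:
    - [0,0,0]
    - [0,0,0]
    - [0,0,0]
  grip: [0,0,0]

```text
time: 7.55
tool_pos: [476.8, -163.6, 54.0]
ee_rot: [-2.568, -1.806, 0.002]
wrist_force: [-8.3, 1.7, 4.1]
finger_gap: 0.002
```

Run:
```python
from st import *
st(); snap('side','s5'); st()
a=cv2.imread('pics/s3.png'); b=cv2.imread('pics/s5.png')
cv2.imwrite('pics/s5z.png',np.hstack([cv2.resize(i[165:225,270:330],None,fx=6,fy=6,interpolation=cv2.INTER_CUBIC) for i in (a,b)]))
```

```text
7.55 tester-frame TCP [-132.6    -0.76   54.  ] F tester [-8.42 -1.26  4.09] M [-0.13  1.33 -0.02] gap 0.002
7.6 tester-frame TCP [-132.58   -0.78   53.98] F tester [-8.84 -0.05  4.8 ] M [-0.12  1.28 -0.03] gap 0.005
```

View pics/s5z.png

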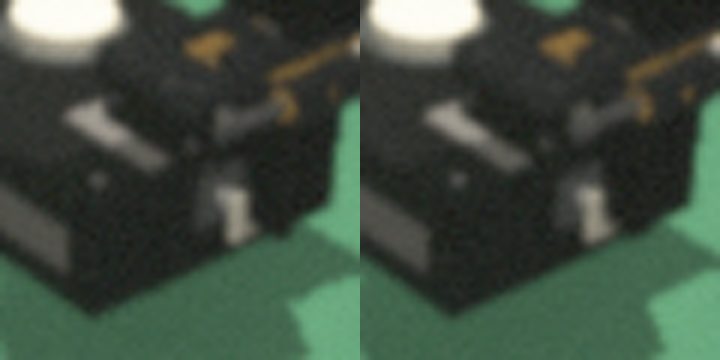

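jog_arm:
  slide:
    - [0,0.4,-0.4]
    - [0,0.8,-0.4]
    - [0,0.8,-0.4]
  rotation:
    - [0,0,0]
    - [0,0,0]
    - [0,0,0]
  grip: [0,0,0]

```text
time: 7.98
tool_pos: [477.3, -163.7, 54.2]
ee_rot: [-2.567, -1.806, 0.003]
wrist_force: [-9.0, 1.8, 2.2]
finger_gap: 0.003
```

```bash
cat > cmp.py <<'E'
from st import *
import sys
t=sys.argv[1]
st(); snap('side',t); st()
a=cv2.imread('pics/s3.png'); b=cv2.imread(f'pics/{t}.png')
dd=cv2.GaussianBlur(np.abs(a.astype(float)-b).max(2)[165:205,270:305],(3,3),0); print('cover diff max',dd[10:28,8:26].max(), 'mean',dd[10:28,8:26].mean())
cv2.imwrite(f'pics/{t}z.png',np.hstack([cv2.resize(i[165:225,270:330],None,fx=6,fy=6,interpolation=cv2.INTER_CUBIC) for i in (a,b)]))
E
python3 cmp.py s6
```

```text
7.97 tester-frame TCP [-132.11   -0.76   54.16] F tester [-9.11 -1.36  2.25] M [-0.17  1.44 -0.02] gap 0.003
8.03 tester-frame TCP [-132.12   -0.76   54.15] F tester [-8.69 -0.81  1.61] M [-0.11  1.48  0.  ] gap 0.005
cover diff max 23.9375 mean 4.95679012345679
```

jog_arm:
  slide:
    - [0,0.4,0]
    - [0,0.7,0]
    - [0,0.7,0]
  rotation:
    - [0,0,0]
    - [0,0,0]
    - [0,0,0]
  grip: [0,0,0]

```text
time: 8.4
tool_pos: [478.0, -164.0, 54.1]
ee_rot: [-2.567, -1.806, 0.003]
wrist_force: [-9.0, 1.6, 0.9]
finger_gap: 0.005
```

```bash
python3 cmp.py s7
```

```text
8.4 tester-frame TCP [-131.33   -0.77   54.13] F tester [-8.99 -1.59  0.92] M [-0.13  1.38 -0.03] gap 0.005
8.45 tester-frame TCP [-131.33   -0.79   54.15] F tester [-8.22 -1.15  1.48] M [-0.13  1.32 -0.06] gap 0.003
cover diff max 43.0625 mean 8.571373456790123
```

View pics/s7z.png

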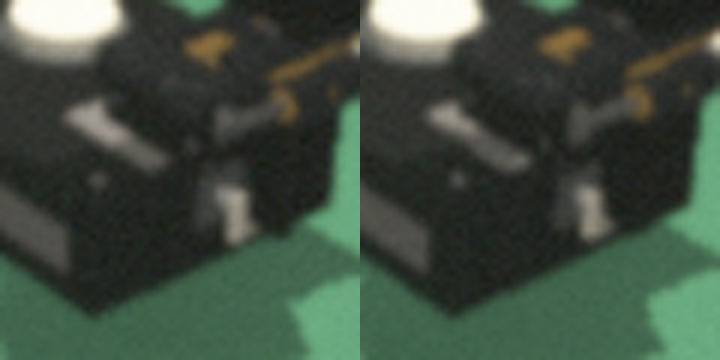

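```bash
cat > zc.py <<'E'
from st import *
import sys
for t in sys.argv[1:]:
    z=np.load(f'pics/{t}.npz'); P=(cloud('side',z['d'])-C)@Rz
    # visible cover strip: tester-frame y 15..43, bins in x, median height of greyish points
    out=[]
    m0=(P[...,1]>22)&(P[...,1]<42)&(P[...,2]>55)&(P[...,2]<100)
    for x in range(-100,-20,8):
        m=m0&(P[...,0]>x)&(P[...,0]<x+8); out.append((x,int(m.sum()),round(float(np.median(P[...,2][m])),1) if m.sum() else None))
    print(t,out)
E
python3 zc.py s3 s5 s6 s7
```

```text
s3 [(-100, 16, 65.0), (-92, 7, 68.8), (-84, 6, 70.3), (-76, 6, 69.4), (-68, 5, 69.3), (-60, 6, 68.2), (-52, 5, 68.8), (-44, 4, 68.2), (-36, 8, 68.9), (-28, 8, 69.8)]
s5 [(-100, 17, 64.4), (-92, 5, 68.6), (-84, 6, 69.2), (-76, 7, 70.4), (-68, 6, 69.1), (-60, 4, 69.3), (-52, 5, 71.1), (-44, 6, 68.4), (-36, 5, 68.3), (-28, 10, 69.0)]
s6 [(-100, 17, 63.8), (-92, 7, 69.8), (-84, 7, 70.0), (-76, 5, 70.7), (-68, 4, 69.8), (-60, 6, 69.2), (-52, 6, 69.2), (-44, 5, 68.0), (-36, 6, 68.4), (-28, 10, 68.1)]
s7 [(-100, 17, 64.7), (-92, 4, 71.0), (-84, 1, 78.4), (-76, 2, 76.3), (-68, 2, 73.9), (-60, 4, 73.8), (-52, 2, 72.7), (-44, 7, 71.8), (-36, 4, 69.8), (-28, 8, 68.8)]
```

The side depth shows the cover's front up (78 mm at x = -80, sloping back to 69 mm), so the latch has let go. I withdraw straight back, then rise.

jog_arm:
  slide:
    - [0,-10,0]
    - [0,-25,0]
    - [0,-45,-20]
    - [0,-45,-80]
    - [0,-45,-140]
    - [0,-45,-200]
    - [0,-45,-200]
    - [0,-45,-200]
    - [0,-45,-200]
  rotation:
    - [0,0,0]
    - [0,0,0]
    - [0,0,0]
    - [0,0,0]
    - [0,0,0]
    - [0,0,0]
    - [0,0,0]
    - [0,0,0]
    - [0,0,0]
  grip: [0,0,0,45,45,45,45,45,45]

```text
time: 9.57
tool_pos: [436.5, -149.1, 253.3]
ee_rot: [-2.568, -1.806, 0.002]
wrist_force: [-0.2, -0.5, 0.0]
finger_gap: 0.449
```

```bash
python3 - <<'E'
from st import *
st(); im,d=snap('wrist','w8'); snap('side','s8'); snap('top','t8'); st()
E
python3 zc.py s8
```

```text
9.57 tester-frame TCP [-175.5    -0.96  253.29] F tester [-0.07 -0.53  0.04] M [ 0.09 -0.15  0.06] gap 0.449
9.72 tester-frame TCP [-175.21   -0.99  253.58] F tester [-0.67 -0.01 -0.91] M [ 0.15 -0.17  0.05] gap 0.452
s8 [(-100, 25, 65.7), (-92, 18, 76.2), (-84, 9, 78.8), (-76, 7, 77.1), (-68, 8, 75.1), (-60, 9, 73.5), (-52, 9, 73.4), (-44, 6, 70.7), (-36, 6, 69.5), (-28, 8, 68.8)]
```

View pics/w8.png

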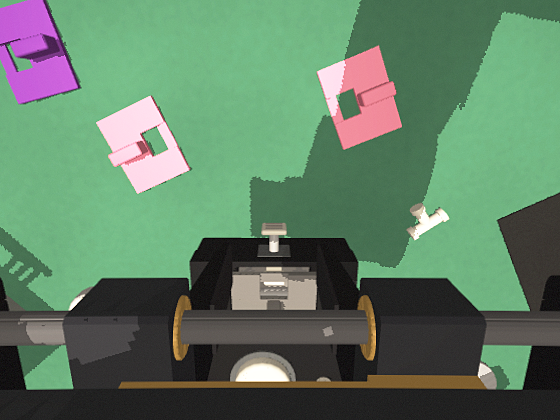

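Run:
```python
from st import *
a=cv2.imread('pics/s8.png'); b=cv2.imread('pics/t8.png')
cv2.imwrite('pics/z8.png',np.hstack([cv2.resize(a[150:230,235:335],None,fx=4,fy=4,interpolation=cv2.INTER_CUBIC),cv2.resize(b[150:230,295:395],None,fx=4,fy=4,interpolation=cv2.INTER_CUBIC)]))
```

```text
(no output)
```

View pics/z8.png

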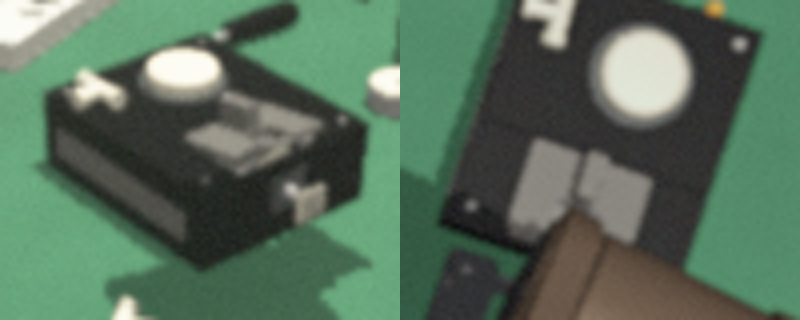

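The wrist view shows the cover between columns 232 and 317, its rib at about (274,297), and the front edge raised in the side crop.

Run:
```python
from st import *
z=np.load('pics/w8.npz'); im,d,pos,rot=z['im'],z['d'],z['pos'],z['rot']
cv2.imwrite('pics/w8z.png',cv2.resize(im[235:315,200:350],None,fx=5,fy=5,interpolation=cv2.INTER_CUBIC))
P=(cloud('wrist',d,pos,rot)-C)@Rz
for r in (280,288,292,298,303,307):
    print(r,[(c,)+tuple(P[r,c].round(0).astype(int)) for c in range(256,294,3) if np.isfinite(P[r,c,0])])
for r in (280,): 
    g=im[r].mean(1); print(g[222:326].astype(int))
```

```text
280 [(256, np.int64(-83), np.int64(-19), np.int64(81)), (259, np.int64(-82), np.int64(-16), np.int64(79)), (262, np.int64(-81), np.int64(-13), np.int64(76)), (265, np.int64(-81), np.int64(-10), np.int64(77)), (268, np.int64(-81), np.int64(-7), np.int64(77)), (271, np.int64(-81), np.int64(-4), np.int64(77)), (274, np.int64(-81), np.int64(-1), np.int64(77)), (277, np.int64(-81), np.int64(2), np.int64(76)), (280, np.int64(-82), np.int64(5), np.int64(78)), (283, np.int64(-81), np.int64(8), np.int64(77)), (286, np.int64(-80), np.int64(11), np.int64(75)), (289, np.int64(-83), np.int64(14), np.int64(80)), (292, np.int64(-83), np.int64(17), np.int64(81))]
288 [(256, np.int64(-73), np.int64(-19), np.int64(79)), (259, np.int64(-74), np.int64(-16), np.int64(80)), (262, np.int64(-60), np.int64(-14), np.int64(55)), (268, np.int64(-60), np.int64(-7), np.int64(54)), (271, np.int64(-60), np.int64(-4), np.int64(54)), (274, np.int64(-60), np.int64(-1), np.int64(55)), (277, np.int64(-59), np.int64(2), np.int64(53)), (280, np.int64(-60), np.int64(6), np.int64(54)), (283, np.int64(-60), np.int64(9), np.i
[... 2507 characters left out ...]
, np.int64(2), np.int64(88)), (280, np.int64(-49), np.int64(5), np.int64(75)), (283, np.int64(-49), np.int64(8), np.int64(75)), (286, np.int64(-49), np.int64(12), np.int64(75)), (289, np.int64(-49), np.int64(15), np.int64(74)), (292, np.int64(-49), np.int64(18), np.int64(75))]
[ 28  25  25  30  28  26  26  25  23  16  76 153 175 171 168 169 170 168
 170 169 171 171 171 168 169 170 170 170 168 170 171 171 170 168 169 170
 173 151 157 175 173 168 165 162 163 164 165 165 162 163 166 163 163 164
 163 164 164 164 166 164 165 167 168 169 172 148 153 180 180 180 147 105
 105 153 147 100 110 108 102 104 101  98 141 176 174 173 174 178 178 177
 176 179 185 156  74  20  26  22  27  27  25  23  25  26]
```

View pics/w8z.png

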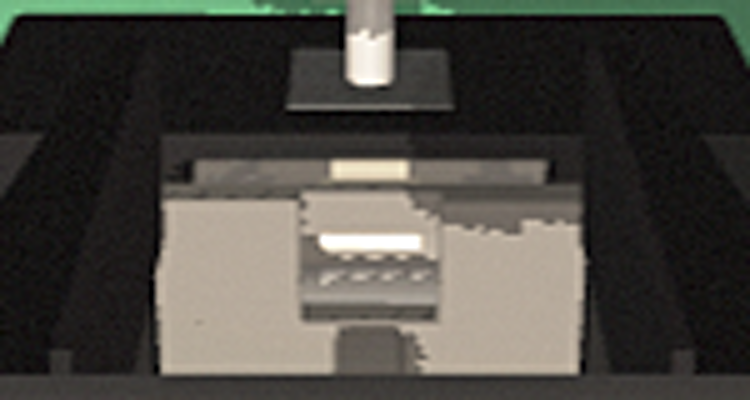

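jog_arm:
  slide:
    - [-0.5,40,0]
    - [-0.5,90,30]
    - [-0.5,135,60]
    - [-0.5,145,100]
    - [-0.5,145,104]
    - [-0.5,145,104]
    - [-0.5,145,104]
    - [-0.5,145,104]
  rotation:
    - [0,0,0]
    - [0.05,0,0]
    - [0.1,0,0]
    - [0.15,0,0]
    - [0.15,0,0]
    - [0.15,0,0]
    - [0.15,0,0]
    - [0.15,0,0]
  grip: [45,45,45,45,45,45,45,45]

```text
time: 10.72
tool_pos: [573.2, -198.8, 152.2]
ee_rot: [-2.469, -1.737, 0.129]
wrist_force: [0.4, 0.8, -0.5]
finger_gap: 0.453
```

Run:
```python
from st import *
s=st(); print((Rz.T@R.from_rotvec(s['ee_rot']).as_matrix()).round(3)); snap('wrist','w9')
snap('side','s9'); a=cv2.imread('pics/s9.png'); cv2.imwrite('pics/s9z.png',cv2.resize(a[120:230,225:345],None,fx=5,fy=5,interpolation=cv2.INTER_CUBIC))
```

```text
10.72 tester-frame TCP [-29.97  -0.9  152.17] F tester [ 0.09  0.93 -0.52] M [ 0.06 -0.18  0.01] gap 0.453
[[-0.004  0.989 -0.147]
 [ 1.     0.004 -0.001]
 [-0.    -0.147 -0.989]]
```

View pics/w9.png

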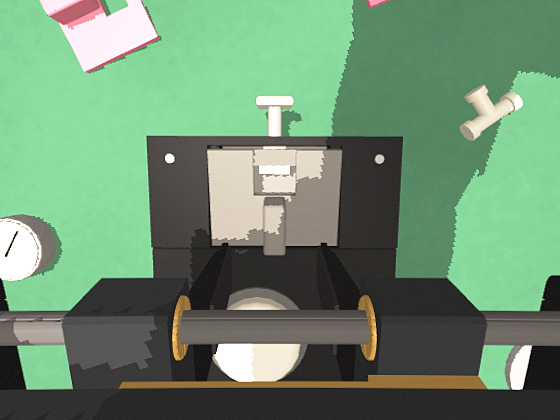

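View pics/s9z.png

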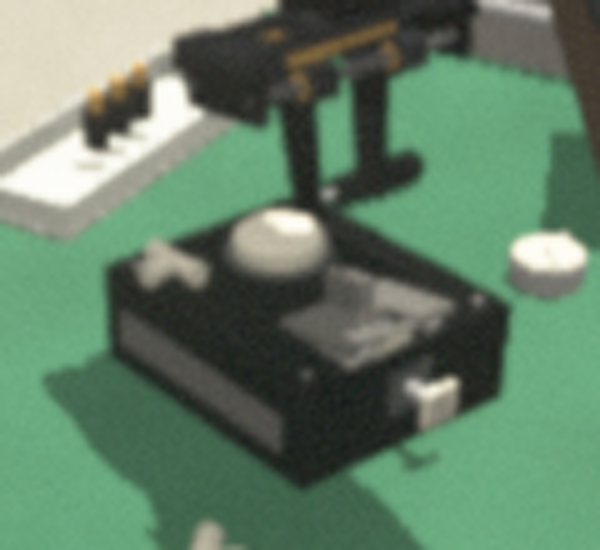

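The wrist view shows the rib at columns 264–286 and rows 198–255, between the open fingers. I get its position in tool coordinates.

Run:
```python
from st import *
z=np.load('pics/w9.npz'); im,d,pos,rot=z['im'],z['d'],z['pos'],z['rot']
W=cloud('wrist',d,pos,rot); Q=(W-pos)@R.from_rotvec(rot).as_matrix(); P=(W-C)@Rz
for r in range(196,262,5): print(r,Q[r,274].round(1),P[r,274].round(1),'| left',Q[r,255].round(1))
for r in (220,240): print([(c,*Q[r,c,[0,2]].round(0).astype(int)) for c in range(256,296,2)])
cv2.imwrite('pics/w9z.png',cv2.resize(im[130:280,200:350],None,fx=4,fy=4,interpolation=cv2.INTER_CUBIC))
```

```text
196 [ -0.5 -17.3  79.7] [-58.8  -1.6  75.9] | left [-13.1 -17.3  79.7]
201 [ -0.5 -17.5  66.5] [-57.   -1.5  88.9] | left [-13.2 -14.1  79. ]
206 [ -0.5 -16.8  57.5] [-55.   -1.5  97.7] | left [-13.2 -10.4  79.8]
211 [ -0.5 -13.9  56.5] [-52.1  -1.5  98.3] | left [-13.2  -7.3  78.4]
216 [ -0.5 -10.7  56.8] [-48.9  -1.5  97.5] | left [-13.3  -3.5  79.1]
221 [-0.5 -7.3 57.2] [-45.6  -1.5  96.7] | left [-13.4   0.   79.1]
226 [-0.5 -4.4 56.2] [-42.6  -1.5  97.2] | left [-13.4   3.4  78.6]
231 [-0.5 -0.6 57.7] [-39.1  -1.4  95.2] | left [-13.5   7.4  79.6]
236 [-0.5  3.  58.4] [-35.6  -1.4  94. ] | left [-13.6  11.3  80.4]
241 [-0.5  6.2 58. ] [-32.4  -1.4  93.8] | left [-13.6  14.9  80. ]
246 [-0.5  9.5 57.9] [-29.1  -1.4  93.5] | left [-13.9  20.1  83.8]
251 [-0.5 12.3 56.7] [-26.1  -1.4  94.3] | left [-13.7  22.1  79.6]
256 [-0.5 25.6 79. ] [-16.2  -1.4  70.3] | left [-13.7  25.7  79.3]
261 [-0.5 28.9 77.9] [-12.8  -1.3  70.8] | left [-13.7  29.3  78.6]
[(256, np.int64(-13), np.int64(79)), (258, np.int64(-11), np.int64(79)), (260, np.int64(-10), np.int64(79)), (262, np.int64(-9), np.i
[... 558 characters left out ...]
0))]
[(256, np.int64(-13), np.int64(80)), (258, np.int64(-12), np.int64(81)), (260, np.int64(-10), np.int64(79)), (262, np.int64(-9), np.int64(80)), (264, np.int64(-7), np.int64(57)), (266, np.int64(-5), np.int64(58)), (268, np.int64(-4), np.int64(57)), (270, np.int64(-3), np.int64(57)), (272, np.int64(-2), np.int64(57)), (274, np.int64(0), np.int64(58)), (276, np.int64(1), np.int64(58)), (278, np.int64(2), np.int64(58)), (280, np.int64(3), np.int64(58)), (282, np.int64(5), np.int64(59)), (284, np.int64(6), np.int64(58)), (286, np.int64(8), np.int64(79)), (288, np.int64(9), np.int64(79)), (290, np.int64(11), np.int64(80)), (292, np.int64(12), np.int64(80)), (294, np.int64(13), np.int64(79))]
```

View pics/w9z.png

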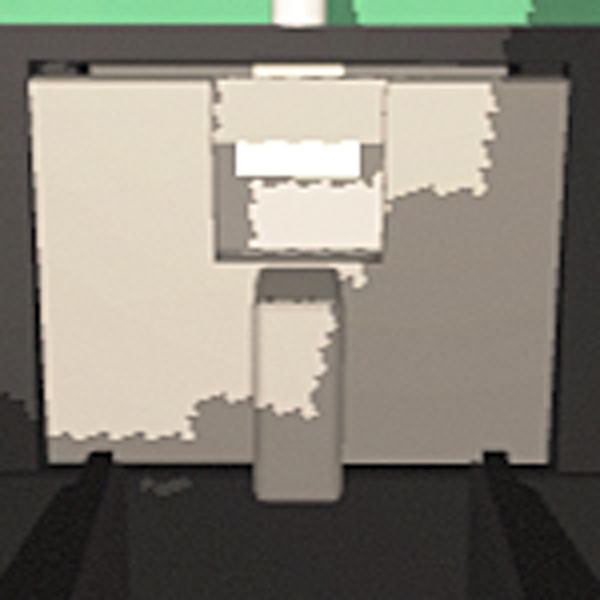

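jog_arm:
  slide:
    - [0,-1,30]
    - [0,-1,50]
    - [0,-1,58]
    - [0,-1,61.5]
    - [0,-1,61.5]
    - [0,-1,61.5]
  rotation:
    - [0,0,0]
    - [0,0,0]
    - [0,0,0]
    - [0,0,0]
    - [0,0,0]
    - [0,0,0]
  grip: [45,45,45,45,45,45]

```text
time: 11.58
tool_pos: [563.9, -195.5, 90.5]
ee_rot: [-2.468, -1.736, 0.13]
wrist_force: [-0.1, -0.1, -0.0]
finger_gap: 0.45
```

Run:
```python
from st import *
s=st(); snap('side','s10'); a=cv2.imread('pics/s10.png'); cv2.imwrite('pics/s10z.png',cv2.resize(a[120:230,225:345],None,fx=5,fy=5,interpolation=cv2.INTER_CUBIC))
```

```text
11.57 tester-frame TCP [-39.85  -0.99  90.51] F tester [-0.04 -0.11 -0.02] M [ 0.14 -0.2   0.01] gap 0.45
```

View pics/s10z.png

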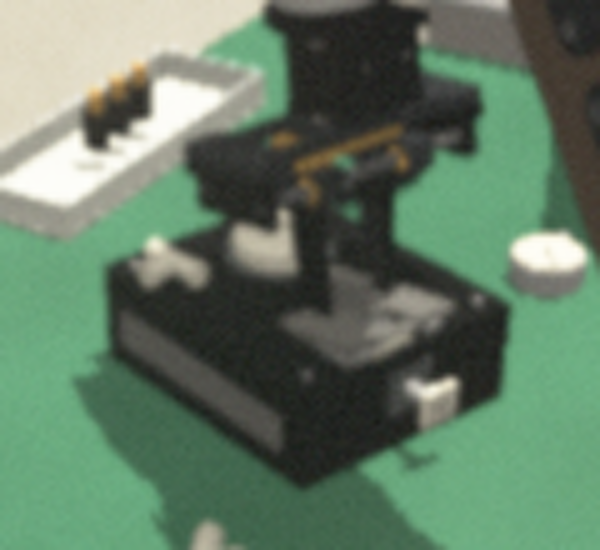

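The fingers straddle the rib with no force on the wrist. I close on it.

jog_arm:
  slide:
    - [0,0,0]
    - [0,0,0]
    - [0,0,0]
    - [0,0,0]
    - [0,0,0]
    - [0,0,0]
  rotation:
    - [0,0,0]
    - [0,0,0]
    - [0,0,0]
    - [0,0,0]
    - [0,0,0]
    - [0,0,0]
  grip: [25,10,0,0,0,0]
  newtons: 20

```text
time: 12.38
tool_pos: [563.6, -195.3, 89.9]
ee_rot: [-2.467, -1.735, 0.13]
wrist_force: [-0.8, 1.0, 0.5]
finger_gap: 0.145
```

```bash
python3 st.py
```

```text
12.38 tester-frame TCP [-40.2   -0.94  89.87] F tester [-1.06  0.71  0.52] M [ 0.17 -0.25  0.05] gap 0.145
```

jog_arm:
  slide:
    - [0,-0.7,-5]
    - [0,-1.5,-10]
    - [0,-3.5,-23]
    - [0,-7.4,-50]
    - [0,-11.8,-80]
    - [0,-14.7,-99]
    - [0,-14.7,-99]
    - [0,-14.7,-99]
  rotation:
    - [0,0,0]
    - [0,0,0]
    - [0,0,0]
    - [0,0,0]
    - [0,0,0]
    - [0,0,0]
    - [0,0,0]
    - [0,0,0]
  grip: [0,0,0,0,0,0,0,0]

```text
time: 13.38
tool_pos: [563.5, -195.3, 189.5]
ee_rot: [-2.467, -1.735, 0.131]
wrist_force: [-0.2, -0.8, -0.1]
finger_gap: 0.146
```

Run:
```python
from st import *
s=st(); snap('side','s11'); a=cv2.imread('pics/s11.png'); cv2.imwrite('pics/s11z.png',cv2.resize(a[80:230,225:345],None,fx=4,fy=4,interpolation=cv2.INTER_CUBIC)); snap('wrist','w11')
```

```text
13.38 tester-frame TCP [-40.28  -0.9  189.52] F tester [ 0.08 -0.81 -0.08] M [ 0.12 -0.24  0.  ] gap 0.146
```

View pics/s11z.png

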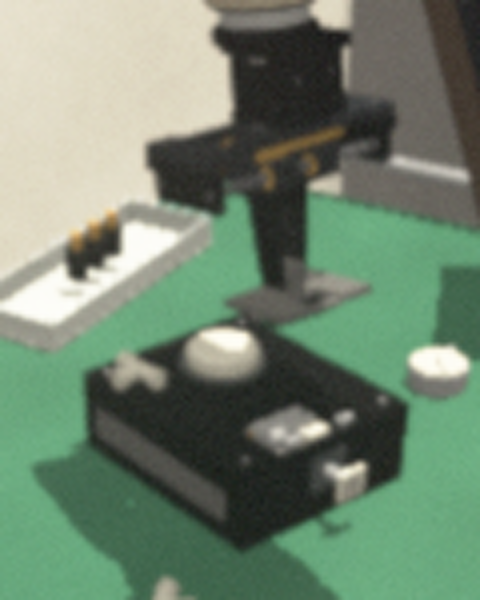

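View pics/w11.png

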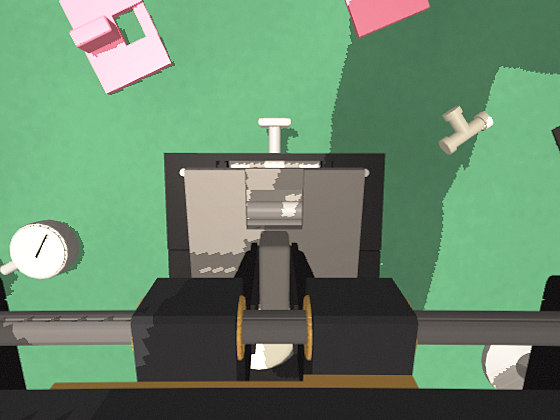

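```bash
cat > plane.py <<'E'
from st import *
import sys
z=np.load(f'pics/{sys.argv[1]}.npz'); im,d,pos,rot=z['im'],z['d'],z['pos'],z['rot']
W=cloud('wrist',d,pos,rot); Rt=R.from_rotvec(rot).as_matrix(); Q=(W-pos)@Rt
m=(abs(Q[...,0])<42)&(abs(Q[...,0])>18)&(Q[...,2]>10)&(Q[...,2]<24)&(Q[...,1]>-60)&(Q[...,1]<15)
v,u=np.nonzero(m); print(m.sum(),'cols',u.min(),u.max(),'rows',v.min(),v.max())
q=Q[m]; A=np.c_[q[:,:2],np.ones(len(q))]; c=np.linalg.lstsq(A,q[:,2],rcond=None)[0]
print('z=',c,'range x',np.percentile(q[:,0],[1,99]),'y',np.percentile(q[:,1],[1,99]))
n=Rt@np.array([c[0],c[1],-1]); n/=np.linalg.norm(n); print('normal world',n,'tester',Rz.T@n)
mm=(abs(Q[...,0])<48)&(abs(Q[...,0]-0)>18)&(Q[...,2]>8)&(Q[...,2]<26)
print('x extent',np.nanpercentile(Q[mm][:,0],[0.3,99.7]),'y front',np.nanpercentile(Q[mm][:,1],[0.3]))
E
python3 plane.py w11
```

```text
10536 cols 187 363 rows 168 277
z= [6.55206698e-04 1.51313908e-02 1.64568048e+01] range x [-41.56101466  41.53097719] y [-46.92371504   9.28082912]
normal world [ 0.15601747 -0.0553993   0.98619951] tester [0.16555614 0.00130281 0.98619951]
x extent [-43.48758612  42.61093424] y front [-47.02421509]
```

jog_arm:
  slide:
    - [20,-2,0]
    - [60,-5,1]
    - [105,-9,1]
    - [150,-13,2]
    - [200,-17,3]
    - [250,-21,3]
    - [300,-25,4]
    - [345,-29,4]
    - [368,-31,4.6]
    - [374,-31,4.6]
    - [374,-31,4.6]
    - [374,-31,4.6]
  rotation:
    - [0,0,0]
    - [-0.02,0,0]
    - [-0.04,0,0]
    - [-0.06,0,0]
    - [-0.08,0,0]
    - [-0.1,0,0]
    - [-0.12,0,0]
    - [-0.14,0,0]
    - [-0.155,0,0]
    - [-0.165,0,0]
    - [-0.165,0,0]
    - [-0.165,0,0]
  grip: [0,0,0,0,0,0,0,0,0,0,0,0]

```text
time: 14.98
tool_pos: [660.6, 166.3, 190.0]
ee_rot: [2.56, 1.799, 0.013]
wrist_force: [-0.3, -0.0, -1.4]
finger_gap: 0.147
```

```bash
python3 - <<'E'
from st import *
s=st(); print(s['tool_pos'],s['q'][5]); snap('wrist','w12'); snap('top','t12'); snap('side','s12')
E
python3 plane.py w12
```

```text
14.97 tester-frame TCP [-72.7  372.08 190.  ] F tester [-0.3  -0.12 -1.41] M [ 0.12 -0.1  -0.02] gap 0.147
[660.641541   166.30180803 190.00104178] -1.0686171182931676
10524 cols 187 363 rows 168 277
z= [7.49821289e-04 1.52387543e-02 1.66458460e+01] range x [-41.54178914  41.4997732 ] y [-46.81675619   9.47846868]
normal world [8.71258335e-04 7.69612153e-04 9.99999324e-01] tester [5.55492170e-04 1.02118676e-03 9.99999324e-01]
x extent [-43.49422996  42.56067189] y front [-46.93003025]
```

View pics/w12.png

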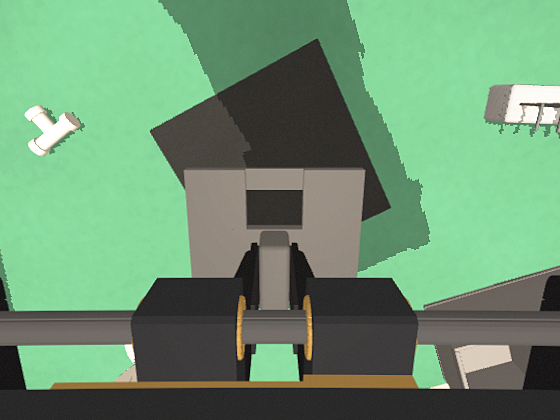

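View pics/s12.png

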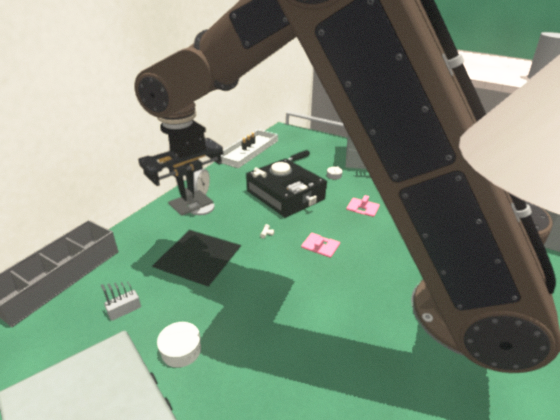

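The wrist view shows the mat corners at (151,130), (318,40) and (390,208), with the cover level above it. I cross-check the mat's centre.

Run:
```python
from st import *
z=np.load('pics/w12.npz'); im,d,pos,rot=z['im'],z['d'],z['pos'],z['rot']
c=onz('wrist',[(151,130),(318,40),(390,208)],3,pos,rot); print(c,(c[0]+c[2])/2, np.linalg.norm(c[0]-c[1]),np.linalg.norm(c[1]-c[2]))
Rt=R.from_rotvec(rot).as_matrix(); cc=pos+Rt@np.array([-0.4,-14.2,22.6]); print('cover centre',cc)
M=(c[0]+c[2])/2
for name,m in(('wrist',M),('top',np.array([648.8,171.8,3]))): 
    dd=np.array([m[0],m[1],3.0])-cc; print(name,'slide',Rt.T@dd)
```

```text
[[576.32897177  76.60847984   3.        ]
 [556.23775357 243.03574058   3.        ]
 [722.74882412 263.41572926   3.        ]] [649.53889794 170.01210455   3.        ] 167.63558741300534 167.75363051818582
cover centre [647.45775695 170.61914198 167.19515513]
wrist slide [  0.17845333  -0.24660798 164.20918351]
top slide [  1.61013204  -1.54755255 164.18969994]
```

jog_arm:
  slide:
    - [0,0,40]
    - [0,0,85]
    - [0,0,125]
    - [0,0,148]
    - [0,0,157]
    - [0,0,160]
    - [0.5,-0.5,160]
    - [0.5,-0.5,160]
  rotation:
    - [0,0,0]
    - [0,0,0]
    - [0,0,0]
    - [0,0,0]
    - [0,0,0]
    - [0,0,0]
    - [0,0,0]
    - [0,0,0]
  grip: [0,0,0,0,0,0,0,0]

```text
time: 16.12
tool_pos: [663.1, 167.1, 31.0]
ee_rot: [2.559, 1.8, 0.015]
wrist_force: [0.0, -0.9, -0.8]
finger_gap: 0.145
```

```bash
python3 - <<'E'
from st import *
s=st(); print(s['tool_pos']); snap('wrist','w13')
E
python3 plane.py w13
```

```text
16.12 tester-frame TCP [-70.67 373.67  31.03] F tester [ 0.3  -0.81 -0.78] M [ 0.11 -0.08  0.03] gap 0.145
[663.09517743 167.10096635  31.03033016]
10508 cols 187 363 rows 168 277
z= [1.21342133e-04 1.57823434e-02 1.66712881e+01] range x [-41.5056223   41.50475458] y [-46.83863038   9.48433424]
normal world [-6.73588946e-04 -2.58613500e-04  9.99999740e-01] tester [-5.44515535e-04 -4.73398186e-04  9.99999740e-01]
x extent [-47.17733224  47.29020668] y front [-120.04527932]
```

View pics/w13.png

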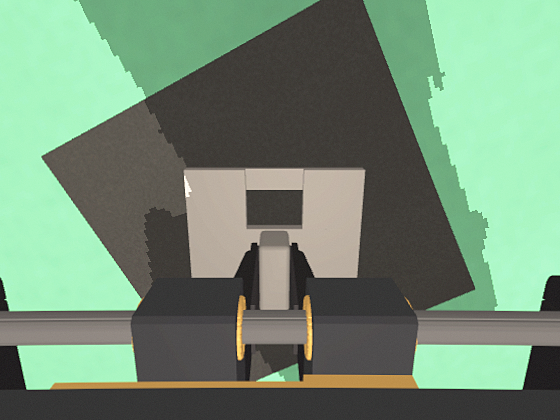

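jog_arm:
  slide:
    - [0,0,1.5]
    - [0,0,3]
    - [0,0,3.5]
    - [0,0,3.5]
  rotation:
    - [0,0,0]
    - [0,0,0]
    - [0,0,0]
    - [0,0,0]
  grip: [0,0,0,0]

```text
time: 16.68
tool_pos: [662.7, 167.0, 26.4]
ee_rot: [2.559, 1.8, 0.013]
wrist_force: [0.5, 0.4, 0.1]
finger_gap: 0.146
```

jog_arm:
  slide:
    - [0,0,0.5]
    - [0,0,1]
    - [0,0,1]
    - [0,0,1]
  rotation:
    - [0,0,0]
    - [0,0,0]
    - [0,0,0]
    - [0,0,0]
  grip: [0,0,0,0]

```text
time: 17.18
tool_pos: [662.8, 167.0, 26.2]
ee_rot: [2.559, 1.8, 0.014]
wrist_force: [-2.2, -0.2, 5.4]
finger_gap: 0.143
```

jog_arm:
  slide:
    - [0,0,0.5]
    - [0,0,1]
    - [0,0,1]
    - [0,0,1]
  rotation:
    - [0,0,0]
    - [0,0,0]
    - [0,0,0]
    - [0,0,0]
  grip: [0,0,0,0]

```text
time: 17.68
tool_pos: [662.8, 167.0, 26.1]
ee_rot: [2.559, 1.8, 0.014]
wrist_force: [-6.0, -1.9, 14.3]
finger_gap: 0.145
```

The cover is on the mat. I relieve the press by about 1.2 mm and then open.

jog_arm:
  slide:
    - [0,0,-0.6]
    - [0,0,-1.2]
    - [0,0,-1.2]
    - [0,0,-1.2]
  rotation:
    - [0,0,0]
    - [0,0,0]
    - [0,0,0]
    - [0,0,0]
  grip: [0,0,0,0]

```text
time: 18.18
tool_pos: [662.8, 167.0, 26.1]
ee_rot: [2.559, 1.8, 0.014]
wrist_force: [-2.9, -1.6, 7.7]
finger_gap: 0.148
```

jog_arm:
  slide:
    - [0,0,0]
    - [0,0,0]
    - [0,0,0]
    - [0,0,0]
    - [0,0,0]
    - [0,0,0]
  rotation:
    - [0,0,0]
    - [0,0,0]
    - [0,0,0]
    - [0,0,0]
    - [0,0,0]
    - [0,0,0]
  grip: [16,20,30,40,45,45]

```text
time: 18.92
tool_pos: [662.8, 167.0, 25.7]
ee_rot: [2.559, 1.8, 0.013]
wrist_force: [-0.7, -0.3, -0.0]
finger_gap: 0.446
```

jog_arm:
  slide:
    - [0,0,-15]
    - [0,0,-40]
    - [0,0,-90]
    - [0,0,-140]
    - [0,0,-180]
    - [0,0,-180]
    - [0,0,-180]
    - [0,0,-180]
  rotation:
    - [0,0,0]
    - [0,0,0]
    - [0,0,0]
    - [0,0,0]
    - [0,0,0]
    - [0,0,0]
    - [0,0,0]
    - [0,0,0]
  grip: [45,45,45,45,45,45,45,45]

```text
time: 19.92
tool_pos: [659.8, 167.8, 204.5]
ee_rot: [2.56, 1.801, 0.01]
wrist_force: [-0.4, 0.5, -0.1]
finger_gap: 0.449
```

Run:
```python
from st import *
s=st(); print(s['tool_pos']); im,d=snap('wrist','w14'); snap('side','s14'); snap('top','t14')
W=cloud('wrist',d,s['tool_pos'],s['ee_rot'])
hsv=cv2.cvtColor(im,cv2.COLOR_BGR2HSV); 
m=((W[...,2]>6.5)&(W[...,2]<16)&(abs(W[...,0]-650)<90)&(abs(W[...,1]-170)<90)&(im.min(2)>80))
print(m.sum()); q=W[m]; c=np.linalg.lstsq(np.c_[q[:,:2]-[650,170],np.ones(len(q))],q[:,2],rcond=None)[0]; print('plane',c)
```

```text
19.93 tester-frame TCP [-74.02 373.19 204.46] F tester [-0.51  0.37 -0.12] M [ 0.08 -0.18  0.05] gap 0.449
[659.77978458 167.80306711 204.46360963]
4734
plane [ 5.36832228e-03 -2.86956527e-03  9.40293706e+00]
```

View pics/w14.png

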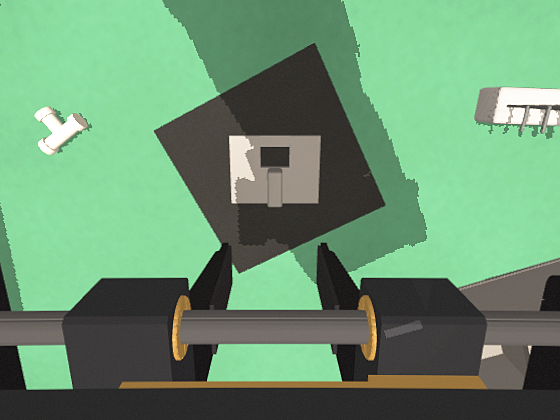

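View pics/s14.png

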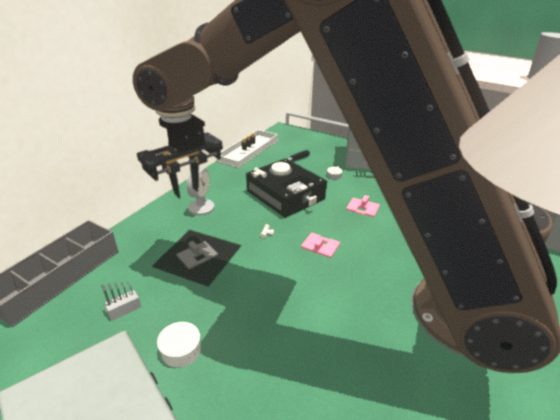

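The wrist view shows the cover lying rib up with its centre at about (274,170), against a mat centre of about (270,169). The fingers are clear, so I hand in.

Run:
```python
from st import *
st(); print(close_job())
```

```text
20.07 tester-frame TCP [-73.8  373.32 204.72] F tester [-0.33 -0.53  0.9 ] M [ 0.11 -0.12 -0.03] gap 0.448
the job is handed in; nothing more can be done
None
```

The battery cover is off and lies flat, rib up, near the middle of the rubber mat. I handed the job in at about 20 s; no verdict was reported.

**Pressing the tab:** I found the tab by touch and pressed it about 8 mm in small steps. The wrist force peaked at about 10 N, against the 15 N limit. The side-camera depth showed the cover's front edge had sprung up, and I withdrew straight back.

**Moving the cover:** I gripped the rib with the tool tilted 0.15 rad to match the cover's slope. After lifting it straight up, I levelled it and set it down on the mat before opening the fingers.

**Last checks:**
- **Cover:** it was flat within about 0.01 rad, its top about 9.4 mm above the cart (9 mm expected). Its centre was within about 5 mm of the mat's centre.
- **Robot:** the fingers were clear, with the tool at 204 mm and no force beyond sensor noise.
- **Everything else:** the bystanders in view looked undisturbed, and the arm never came near the button. I checked these by eye only, not by measurement.

**What did not go cleanly:**
- I pressed the cover onto the mat with about 14 N for a moment, then eased off before releasing it.
- The top and wrist cameras disagreed by about 2 mm on where the tester and mat were, so I worked from the wrist view and from touch.

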